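Push the urgent rack home and start the run

ROBOT

A 7-joint arm with a two-finger parallel gripper is mounted at the origin on the work surface. World frame = base frame: x ahead of the robot, y to its left, z up, the work surface at z = 0. Lengths are in mm, angles in rad, forces in N, time in s.
With the tool pointing down it reaches from about 400 to 925 mm from the base axis. Payload 4.1 kg.
Tool frame: the origin (TCP) lies between the finger pads; the fingertips stand 19 mm ahead of it and the grasp point (between the pads) is the TCP; z points along the fingers, y is the line along which they close (so a half turn about z gives the same grasp; the last joint's range is limited). The gripper opens to 85 mm and grips with 20 to 120 N. Pads are 22 mm wide; open, the fingers measure 114 mm over their backs; the gripper's body (76 mm by 85 mm) begins 54 mm behind the grasp point. The pads swing forward as they close: fully open they stand 13 mm farther back than shut.
Start: joints at [-1.435, 0.398, 0.045, 1.537, -0.019, 1.207, -0.051], TCP at [151.197, 632.203, 250.347] pointing down, gripper open.
Joint ranges: [-2.82, 2.82], [-0.49, 2.23], [-1.37, 1.46], [0, 2.46], [-1.36, 4.5], [0.23, 2], [-2.94, 2.94]. Speed limits (rad/s): [2.57, 2.57, 3.14, 3.14, 3.14, 3.14, 3.14].

INTERFACE

Orientations are given as a rotation vector (axis times angle).
In Python, from rig import get_state, viewer, workorder gives the robot as it stands. The module is installed in compiled form; this text tells all that it offers.
- The arm moves only by the tool arm_command, never from a script. Its argument "steps" is text: rows parted by semicolons, each of 4 numbers parted by spaces: the shift along the tool's x, y, z in m, then the turn about the tool's z in degrees. A call has 1 to 20 rows; each row is the pose to reach, as a shift and turn from the pose commanded when the call began, along the tool's axes at that moment; what a row does not reach only later rows make up. A row lasts 1/8 s, in which the tool goes at most 62.5 mm and 10.7 degrees, less where a joint would pass 70% of its speed; a pose out of reach is approached as far as the arm can. A call with a gripper value outside its range is refused whole. "grip" is the closure, from -1 (fully open) to 1 (shut), set as the call begins (left out, the last holds). The fingers move at their own pace and stop on an object; "squeeze" is the grip in N (left out, the last holds). Time passes only in rows, so rows that repeat a pose let the fingers close. It gives the time, the measured TCP pose, the force, the opening and the grip force at its end, in the units of the state.
- get_state(): the state, without advancing time (a new reading comes with each control period).
- viewer.snapshot(name): name is "side" or "top"; returns a dict with "image" (384x512x3 uint8, red, green, blue), "K" (3x3 intrinsics, pixels), "camera_from_world" (4x4, takes a point from world to camera coordinates). Camera axes: x right, y down, z forward; pixel columns grow to the right and rows downward; lengths in mm; the calibration is good to about 2 mm. A picture is of the moment at which its call begins. There is no depth.
- workorder.job_done(): hands the job in; it is judged then, once.
The state is a dict: "time": time; "q": joint angles; "dq": joint speeds; "joint_torque": joint torques, N m; "tool_pos": TCP position; "tcp_rot": TCP orientation; "force": force on the tool from outside, world axes, zero at the start; "wrist_torque": the same for the moment, N m; "width": opening from 0.0 (shut) to 1.0 (fully open); "grasp_force": force on a finger pad.
Only numpy, scipy, OpenCV 4.12 (cv2) and the standard library are available. Lean on these libraries where they do the work, as an engineer would, in place of code of your own. Each camera call takes 0.05 s, during which the arm holds its last target. There are 200 camera calls.

TASK

The urgent blood samples are in the orange rack on the analyser's loader: with the fingertips, push it along its lane until it stands square against the back stop, then press the green start key fully down and let it go. Slide the rack, never lift or tip it or pull a tube out, and press the key only once the rack is home. Leave the blue rack, the red stop key and the other things on the bench alone.

Things in the scene. Friction and masses are not known exactly. Their poses are not given: they have to be found in the camera images.
- analyser: fixed white analyser with two-lane rack loader. Origin at bench level in the front face of the back stop, midway between the lanes; x points into the machine, square to the stop, y left along the stop. Stop 56 mm high; behind it a hood 60 mm high to x = 112 mm, then a housing 190 mm high. A rack fully home and square has its origin at x = -25 mm.
- lane_left (a point): middle of the left lane's deck at the foot of the back stop (analyser x = 0, y = 80 mm), 8 mm above the bench. The grey deck runs 235 mm from the stop towards the robot, open at that end; the lane is 150 mm wide between white rails 10 mm thick whose tops are 28 mm above the bench
- lane_right (a point): the same point of the right lane (analyser x = 0, y = -80 mm); one rail at y = 0 parts the lanes, the outer rails are at y = 160 and -160 mm
- rack_orange: orange plastic tube rack with four urgent samples, 50 x 130 x 46 mm (x, y, z), 0.15 to 0.31 kg, loose and askew on the deck in the left or right lane. Origin at the centre of its underside; x across its depth, y along its length. Tube caps reach 70 mm above its underside.
- rack_blue: blue plastic tube rack with two routine samples, in the other lane; to be left alone; 50 x 130 x 46 mm (x, y, z), 0.15 to 0.31 kg, loose and askew on the deck in the left or right lane. Origin at the centre of its underside; x across its depth, y along its length. Tube caps reach 70 mm above its underside.
- start_key (a joint): travel of the green round start key (28 mm diameter), in m: 0 = up, 0.006 = fully down; it counts as pressed beyond 0.004. A spring returns it; fully down takes about 5 N.
- start_key_top (a point): centre of the top of the green start key, on the 36 mm high console right of the lanes (analyser y = -165 to -245 mm, x = -225 to 0); 58 mm above the bench with the key up (it moves down with the key)
- stop_key (a joint): travel of the red round stop key, like the green one but 80 mm farther from the robot on the same console, in m: 0 = up, 0.006 = fully down; not to be pressed
- tube_o1: capped blood tube with lilac cap standing loose in the orange rack, 12 mm diameter (cap 15 mm), 66 mm tall; origin at the centre of its foot, 4 mm above the rack's underside
- tube_o2: capped blood tube with lilac cap standing loose in the orange rack, 12 mm diameter (cap 15 mm), 66 mm tall; origin at the centre of its foot, 4 mm above the rack's underside
- tube_o3: capped blood tube with lilac cap standing loose in the orange rack, 12 mm diameter (cap 15 mm), 66 mm tall; origin at the centre of its foot, 4 mm above the rack's underside
- tube_o4: capped blood tube with lilac cap standing loose in the orange rack, 12 mm diameter (cap 15 mm), 66 mm tall; origin at the centre of its foot, 4 mm above the rack's underside
- tube_b1: capped blood tube with lilac cap standing loose in the blue rack, 12 mm diameter (cap 15 mm), 66 mm tall; origin at the centre of its foot, 4 mm above the rack's underside
- tube_b2: capped blood tube with lilac cap standing loose in the blue rack, 12 mm diameter (cap 15 mm), 66 mm tall; origin at the centre of its foot, 4 mm above the rack's underside
- control_vial: small vial with yellow cap standing on the rear end of the key console, 26 mm diameter, 42 mm tall; origin at the centre of its underside
- beaker: empty glass beaker on the bench to the left of the analyser, 72 mm diameter, 95 mm tall; origin at the centre of its underside
- water_bottle: clear bottle with blue cap on the bench to the left of the analyser, 64 mm diameter, 190 mm tall; origin at the centre of its underside
- slide_box: closed microscope slide box lying to the right of the analyser, 87 x 152 x 34 mm, long side along its y; origin at the centre of its underside
- marker: white marker pen with black cap lying on the bench to the right, 120 mm long along its x, 14 mm thick; origin at the middle of its underside

How it is judged (in metres and radians):
On the way, in this order (a step that is already met when the one before it is completed fails the run):
1. the orange rack stands square against the back stop (x of rack_orange in the frame of analyser above -0.03 m and angle between the x axis of rack_orange and the x axis of analyser, either way round below 0.05 rad and height (world z) of rack_orange below 0.014 m), for 0.2 s.
2. the green start key is pressed down (value of joint start_key above 0.004 m), for 0.05 s.
At the end, for the whole second after the job is handed in: The orange rack stands on the deck at rest, within 5 mm of the back stop and square to it within 0.05 rad, with its tubes in it; the green key has been pressed (beyond 4 mm) after that and is up again; the blue rack is within 10 mm and every other loose thing within 20 mm of where it was (all of step 1 and angle between rack_orange's own z axis and vertical below 0.05 rad and linear speed of rack_orange below 0.01 m/s and value of joint start_key below 0.002 m and distance of rack_blue from where it was at the start of the episode below 0.01 m and distance of each of control_vial, beaker, water_bottle, slide_box, marker from where it was at the start of the episode below 0.02 m and not (z of tube_o1 in the frame of rack_orange above 0.02 m) and not (z of tube_o2 in the frame of rack_orange above 0.02 m) and not (z of tube_o3 in the frame of rack_orange above 0.02 m) and not (z of tube_o4 in the frame of rack_orange above 0.02 m) and not (z of tube_b1 in the frame of rack_blue above 0.02 m) and not (z of tube_b2 in the frame of rack_blue above 0.02 m)); the robot touches nothing.
It fails at once if the orange rack is lifted more than 12 mm or tipped, or a tube is pulled out of its rack (height (world z) of rack_orange above 0.02 m or angle between rack_orange's own z axis and vertical above 0.25 rad or z of any of tube_o1, tube_o2, tube_o3, tube_o4 in the frame of rack_orange above 0.02 m or z of any of tube_b1, tube_b2 in the frame of rack_blue above 0.02 m).
It fails at once if the start key is pressed while the orange rack is not home (value of joint start_key above 0.003 m and not (x of rack_orange in the frame of analyser above -0.03 m and angle between the x axis of rack_orange and the x axis of analyser, either way round below 0.05 rad and height (world z) of rack_orange below 0.014 m)).
It fails at once if the red stop key is pressed (value of joint stop_key above 0.003 m).
It fails at once if the blue rack is pushed out of its place (distance of rack_blue from where it was at the start of the episode above 0.01 m).
It fails at once if a bystander is moved more than 20 mm (distance of any of control_vial, beaker, water_bottle, slide_box, marker from where it was at the start of the episode above 0.02 m).
It also fails if it takes over 42 s, if anything falls off the work surface, if the arm or the gripper's body presses on something with over 40 N, if the wrist force passes 120 N, or if a joint passes its speed limit or range.

## Working session

There is one attempt and no reset: what is moved stays moved. The work goes in short steps, Python scripts to look and compute and a tool call to move; the robot and the scene stay as the last step left them, time stands still between calls to the robot, and variables do not carry over. Pictures are saved under pics/ and viewed, at most 10 in all, crops included, and the job is handed in when it is done.

Besides the shell and the picture viewer there is one more tool, called after ">>>" as name(argument=value, ...) on one line, values as JSON. arm_command: Moves the arm, as the interface text tells. Its arguments: {"type":"object","properties":{"steps":{"type":"string"},"grip":{"type":"number"},"squeeze":{"type":"number"}},"required":["steps"]}

```bash
mkdir -p pics; cat > h.py <<'E'
import numpy as np,cv2
from rig import get_state,viewer,workorder
def snap(n,f):
    s=viewer.snapshot(n); cv2.imwrite('pics/'+f+'.png',cv2.cvtColor(s['image'],cv2.COLOR_RGB2BGR)); np.savez('/tmp/'+f,**s); return s
def ray(s,u,v,z):
    M=s['camera_from_world'];R=M[:3,:3];t=M[:3,3];c=-R.T@t
    d=R.T@np.linalg.inv(s['K'])@np.array([u,v,1.]); return c+d*(z-c[2])/d[2]
E
python3 - <<'E'
from h import *
for n in('side','top'):
    s=snap(n,n+'0'); M=s['camera_from_world'];print(n,s['K'].round(1).tolist(),(-M[:3,:3].T@M[:3,3]).round(0))
s=get_state();print(s['tool_pos'],s['tcp_rot'],s['width'],s['force'])
E
```

```text
side [[384.9, 0.0, 255.0], [0.0, 384.9, 187.1], [0.0, 0.0, 1.0]] [ 413. -884.  665.]
top [[402.9, 0.0, 254.0], [0.0, 402.9, 190.9], [0.0, 0.0, 1.0]] [ 423.   -4. 1320.]
[151.07345503 631.65665761 249.3683572 ] [-3.67839250e-01 -3.11989427e+00  2.77813896e-03] 0.9997189556638615 [-0.52583248 -0.61935121  0.54137434]
```

View pics/top0.png

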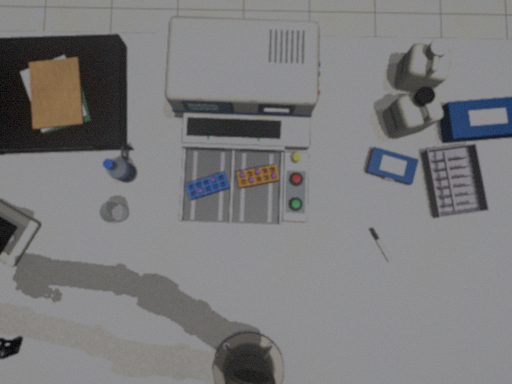

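View pics/side0.png

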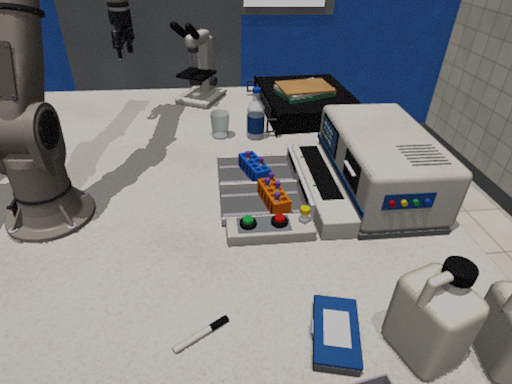

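The top view shows the orange rack askew in the right lane near (258,176) and blue in the left lane near (208,186). The green key is at (296,204), red at (297,179), and the front end of the deck is at row ~222.

```bash
python3 - <<'E'
from h import *
s=dict(np.load('/tmp/top0.npz'));im=s['image'];hsv=cv2.cvtColor(im,cv2.COLOR_RGB2HSV)
roi=np.zeros(im.shape[:2],bool);roi[140:230,175:312]=1
def m(lo,hi,S=120,V=60):return ((hsv[...,0]>=lo)&(hsv[...,0]<=hi)&(hsv[...,1]>S)&(hsv[...,2]>V)&roi).astype(np.uint8)
for n,lo,hi,z in(('orange',6,22,54),('blue',100,125,54),('green',45,85,58),('red',0,5,58)):
    k=m(lo,hi);c=max(cv2.findContours(k,0,1)[0],key=cv2.contourArea)
    (u,v),wh,a=cv2.minAreaRect(c);b=cv2.boxPoints(((u,v),wh,a))
    print(n,u,v,wh,a,ray(s,u,v,z).round(0),[ray(s,*p,z)[:2].round(0).tolist() for p in b])
g=(hsv[...,2]<140)&(hsv[...,1]<60)&roi
n,l,st,ce=cv2.connectedComponentsWithStats(g.astype(np.uint8))
for i in range(1,n):
    if st[i,4]>300:
        c=max(cv2.findContours((l==i).astype(np.uint8),0,1)[0],key=cv2.contourArea);r=cv2.minAreaRect(cv2.convexHull(c));b=cv2.boxPoints(r)
        print('deck',st[i],r[2],[ray(s,*p,8)[:2].round(0).tolist() for p in b])
cv2.imwrite('pics/crop.png',cv2.resize(im[135:230,175:315,::-1],None,fx=5.6,fy=5.6,interpolation=2))
E
```

```text
orange 257.45489501953125 175.76681518554688 (16.120189666748047, 40.252967834472656) 79.04593658447266 [603. -22.  54.] [[615.0, 46.0], [641.0, -79.0], [591.0, -90.0], [565.0, 35.0]]
blue 207.15621948242188 185.50326538085938 (16.137290954589844, 40.31029510498047) 72.75853729248047 [569. 137.  54.] [[574.0, 205.0], [614.0, 84.0], [565.0, 68.0], [525.0, 189.0]]
green 295.0 201.0 (2.0, 4.0) 90.0 [ 524. -141.   58.] [[527.0, -135.0], [527.0, -147.0], [521.0, -147.0], [521.0, -135.0]]
red 296.0500183105469 178.15000915527344 (7.273237705230713, 8.221921920776367) 71.56504821777344 [ 597. -144.   58.] [[603.0, -128.0], [612.0, -153.0], [590.0, -160.0], [581.0, -135.0]]
deck [ 177  140  135   86 7668] 1.50743567943573 [[453.0, 237.0], [737.0, 239.0], [732.0, -199.0], [448.0, -191.0]]
```

View pics/crop.png

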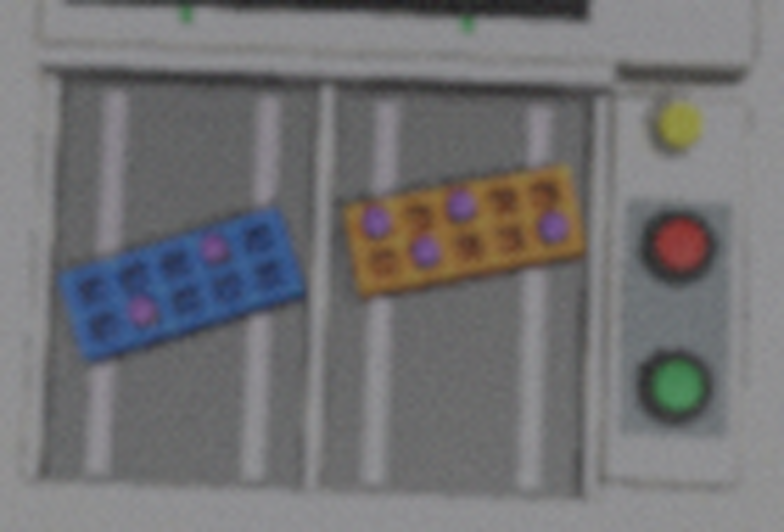

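The enlarged crop shows the middle rail running from (312,487) to (327,85), the front deck edge from (45,478) to (585,494), the green key at (678,385) and the red key at (681,243).

```bash
python3 - <<'E'
from h import *
s=dict(np.load('/tmp/top0.npz'))
P=lambda x,y,z:ray(s,175+x/5.6,135+y/5.6,z)[:2]
f=P(312,487,28);b=P(327,85,28);print('rail',f,b,np.linalg.norm(f-b),np.degrees(np.arctan2(*(b-f)[::-1])))
l=P(45,478,8);r=P(585,494,8);d=l-r;print('front',l,r,np.linalg.norm(d),np.degrees(np.arctan2(-d[0],d[1])))
G=P(678,385,58);R=P(681,243,58);d=R-G;print('keys',G,R,np.linalg.norm(d),np.degrees(np.arctan2(d[1],d[0])))
tl=P(45,68,56);tr=P(610,85,56);d=tl-tr;print('stoptop',tl,tr,np.linalg.norm(d),np.degrees(np.arctan2(-d[0],d[1])))
print('orails',P(50,280,28),P(318,280,28),P(598,280,28))
print('orange',[P(*p,54).round(0).tolist() for p in((345,205),(570,166),(586,254),(362,298))])
from scipy.spatial.transform import Rotation as Ro
print(Ro.from_rotvec(get_state()['tcp_rot']).as_matrix().round(3))
E
```

```text
rail [456.25366103  61.25558799] [689.52456241  57.11477361] 233.30765049129053 -1.0169561312218294
front [459.81732104 217.03068396] [454.90970944 -96.10021142] 313.1693508272137 -0.8979069674863491
keys [ 515.39561419 -144.35442114] [ 595.76321954 -145.81215405] 80.38082466420781 -1.0391349230100047
stoptop [691.14459868 216.32683903] [ 686.20431146 -105.31666111] 321.6814380985611 -0.879966021643129
orails [573.03498103 214.39573988] [575.27927203  60.13562698] [ 577.62823141 -101.31880943]
orange [[615.0, 44.0], [640.0, -83.0], [589.0, -92.0], [562.0, 34.0]]
[[-0.973  0.233 -0.   ]
 [ 0.233  0.973 -0.002]
 [-0.    -0.002 -1.   ]]
```

>>> arm_command(steps="-0.516 -0.547 0 -12.4;-0.516 -0.547 0 -12.4;-0.516 -0.547 0 -12.4;-0.516 -0.547 0 -12.4;-0.516 -0.547 0 -12.4;-0.516 -0.547 0 -12.4;-0.516 -0.547 0 -12.4;-0.516 -0.547 0 -12.4;-0.516 -0.547 0 -12.4;-0.516 -0.547 0 -12.4;-0.516 -0.547 0 -12.4;-0.516 -0.547 0 -12.4;-0.516 -0.547 0 -12.4;-0.516 -0.547 0 -12.4;-0.516 -0.547 0 -12.4;-0.516 -0.547 0 -12.4", grip=-1)

```text
time: 2.1
tool_pos: [525.4, -18.3, 250.2]
tcp_rot: [-0.025, -3.141, -0.001]
force: [-0.0, 0.6, -0.0]
width: 0.997
grasp_force: 0.0
```

>>> arm_command(steps="0 0 0.05 0;0 0 0.1 0;0 0 0.15 0;0 0 0.19 0;0 0 0.205 0;0 0 0.212 0;0 0 0.212 0;0 0 0.212 0")

```text
time: 3.1
tool_pos: [527.0, -19.7, 39.6]
tcp_rot: [0.029, 3.139, 0.001]
force: [0.0, -0.3, 0.6]
width: 1.0
grasp_force: 0.0
```

```bash
python3 - <<'E'
from h import *
t=snap('top','t1')['image'];s=snap('side','s1')['image']
a=cv2.resize(t[130:235,170:315,::-1],(400,290));b=cv2.resize(s[100:260,200:360,::-1],(400,400))
o=np.zeros((400,800,3),np.uint8);o[:290,:400]=a;o[:,400:]=b;cv2.imwrite('pics/c1.png',o)
st=get_state();print(st['tool_pos'],st['force'])
E
```

```text
[526.69479958 -19.72303951  39.37291326] [0.21598933 0.49322901 0.28897736]
```

View pics/c1.png

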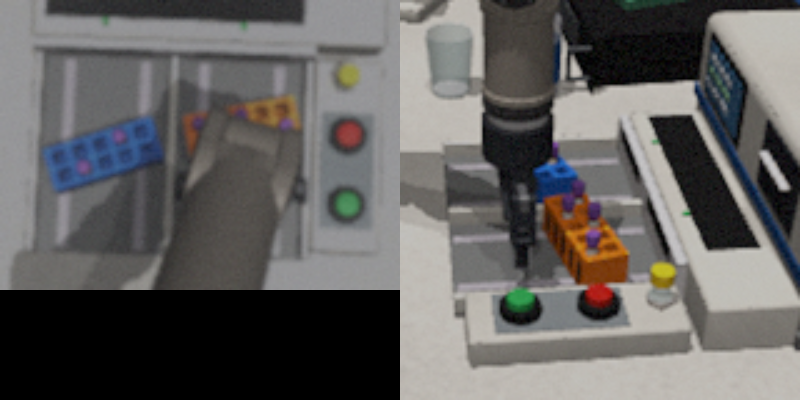

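The fingers straddle the lane centre behind the rack with clearance to the rails and tubes, so I start a slow push.

>>> arm_command(steps="-0.006 0 0 0;-0.012 0 0 0;-0.018 0 0 0;-0.023 0 0 0;-0.027 0 0 0;-0.031 0 0 0;-0.035 0 0 0;-0.039 0 0 0;-0.043 0 0 0;-0.047 0 0 0;-0.051 0 0 0;-0.055 0 0 0;-0.059 0 0 0;-0.063 0 0 0;-0.067 0 0 0;-0.071 0 0 0;-0.075 0 0 0;-0.079 0 0 0;-0.083 0 0 0;-0.085 0 0 0")

```text
time: 5.7
tool_pos: [611.3, -21.3, 38.3]
tcp_rot: [0.029, 3.141, 0.0]
force: [-2.6, 0.7, 2.9]
width: 1.004
grasp_force: 1.5
```

```bash
python3 - <<'E'
from h import *
t=snap('top','t2')['image'];s=snap('side','s2')['image']
a=cv2.resize(t[130:235,170:315,::-1],(400,290));b=cv2.resize(s[100:260,200:360,::-1],(400,400))
o=np.zeros((400,800,3),np.uint8);o[:290,:400]=a;o[:,400:]=b;cv2.imwrite('pics/c2.png',o)
st=get_state();print(st['tool_pos'],st['force'])
E
```

```text
[611.34965802 -21.28187507  38.26849713] [-0.37215792 -0.34953381 -0.43873879]
```

View pics/c2.png

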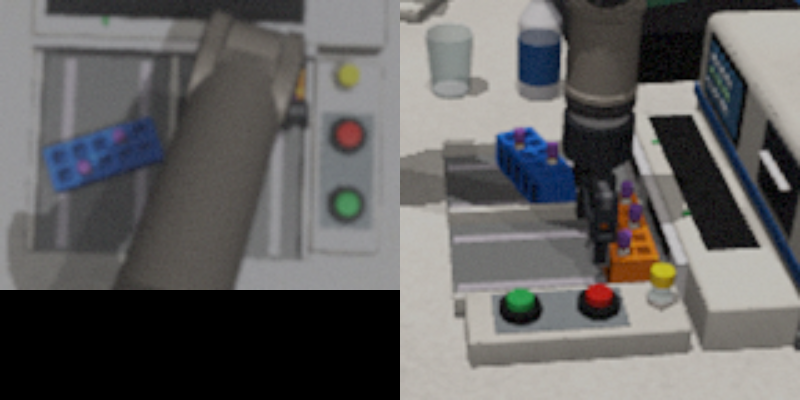

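The rack is being pushed squarely by both fingers, with a small gap left to the stop.

>>> arm_command(steps="-0.003 0 0 0;-0.006 0 0 0;-0.009 0 0 0;-0.011 0 0 0;-0.013 0 0 0;-0.014 0 0 0;-0.015 0 0 0;-0.016 0 0 0")

```text
time: 6.8
tool_pos: [626.8, -21.7, 38.3]
tcp_rot: [-0.029, -3.141, -0.0]
force: [-2.0, 0.3, 0.4]
width: 1.002
grasp_force: 0.8
```

>>> arm_command(steps="-0.001 0 0 0;-0.002 0 0 0;-0.003 0 0 0;-0.003 0 0 0")

```text
time: 7.3
tool_pos: [627.3, -21.6, 38.2]
tcp_rot: [-0.03, -3.136, -0.002]
force: [-8.8, 1.4, 6.0]
width: 1.0
grasp_force: 4.2
```

>>> arm_command(steps="-0.001 0 0 0;-0.001 0 0 0;-0.001 0 0 0")

```text
time: 7.68
tool_pos: [627.3, -21.6, 38.1]
tcp_rot: [-0.031, -3.134, -0.002]
force: [-9.9, 2.3, 7.9]
width: 1.0
grasp_force: 5.2
```

>>> arm_command(steps="0.002 0 0 0;0.006 0 0 0;0.015 0 0 0;0.03 0 0 0;0.05 0 0 0;0.075 0 0 0;0.1 0 0 0;0.1 0 -0.05 0;0.1 0 -0.1 0;0.1 0 -0.12 0;0.1 0 -0.12 0")

```text
time: 9.05
tool_pos: [532.2, -19.8, 160.0]
tcp_rot: [0.028, 3.136, 0.002]
force: [-0.3, 0.2, -0.5]
width: 1.001
grasp_force: 0.0
```

```bash
python3 - <<'E'
from h import *
T=snap('top','t3');t=T['image'];s=snap('side','s3')['image']
a=cv2.resize(t[130:235,170:315,::-1],(400,290));b=cv2.resize(s[100:260,200:360,::-1],(400,400))
o=np.zeros((400,800,3),np.uint8);o[:290,:400]=a;o[:,400:]=b;cv2.imwrite('pics/c3.png',o)
st=get_state();print(st['tool_pos'],st['force'])
E
```

```text
[530.26298246 -19.7065587  157.5689311 ] [-0.00551353 -0.11059755 -0.49763747]
```

View pics/c3.png

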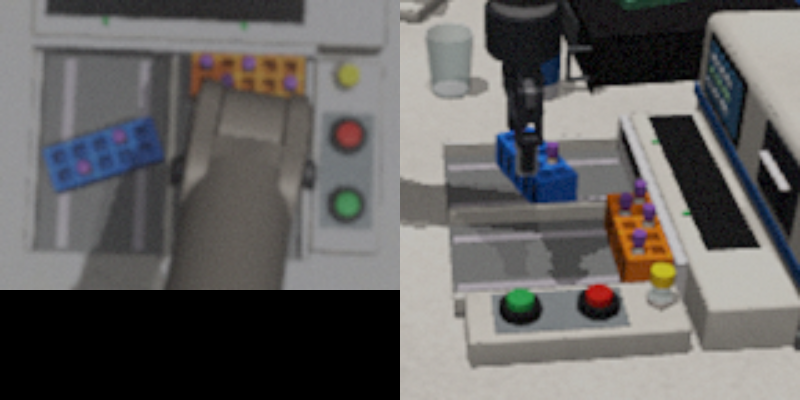

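The rack now sits flat against the stop with its four tubes in place, at top-crop (248,75), and blue is unmoved. Next I close the fingers and go above the green key.

>>> arm_command(steps="0.005 -0.05 0 0;0.013 -0.1 0 0;0.013 -0.125 0 0;0.013 -0.125 0 0;0.013 -0.125 0.02 0;0.013 -0.125 0.03 0;0.013 -0.125 0.03 0;0.013 -0.125 0.03 0", grip=1, squeeze=20)

```text
time: 10.15
tool_pos: [515.9, -144.2, 128.5]
tcp_rot: [0.028, 3.141, 0.0]
force: [-0.0, 0.0, 0.2]
width: -0.004
grasp_force: 0.0
```

```bash
python3 - <<'E'
from h import *
s=snap('top','t4');S=snap('side','s4');im=s['image'];hsv=cv2.cvtColor(im,cv2.COLOR_RGB2HSV)
k=((hsv[...,0]>5)&(hsv[...,0]<23)&(hsv[...,1]>110)&(hsv[...,2]>60)).astype(np.uint8);k[:140]=0;k[230:]=0;k[:,:230]=0;k[:,290:]=0
c=max(cv2.findContours(k,0,1)[0],key=cv2.contourArea);r=cv2.minAreaRect(c)
print(r,ray(s,*r[0],54),[ray(s,*p,54)[:2].round(0).tolist() for p in cv2.boxPoints(r)])
a=cv2.resize(im[130:235,170:315,::-1],(400,290));b=cv2.resize(S['image'][170:250,200:280,::-1],(400,400))
o=np.zeros((400,800,3),np.uint8);o[:290,:400]=a;o[:,400:]=b;cv2.imwrite('pics/c4.png',o)
# green key by ray triangulation
h=cv2.cvtColor(S['image'],cv2.COLOR_RGB2HSV);g=((h[...,0]>45)&(h[...,0]<85)&(h[...,1]>100)&(h[...,2]>60)).astype(np.uint8);g[:200]=0;g[250:]=0;g[:,:220]=0;g[:,260:]=0
m=cv2.moments(g,True);print('green side',m['m00'],m['m10']/m['m00'],m['m01']/m['m00'],ray(S,m['m10']/m['m00'],m['m01']/m['m00'],57))
st=get_state();print(st['tool_pos'],st['force'],st['width'])
E
```

```text
((259.0, 158.0), (16.0, 40.0), 90.0) [660.09227241 -26.15990157  54.        ] [[685.0, 38.0], [687.0, -90.0], [635.0, -90.0], [633.0, 37.0]]
green side 85.0 247.6 219.7764705882353 [ 512.12759695 -149.38064423   57.        ]
[ 516.02541944 -144.52331024  128.80873068] [ 0.20403522 -0.47040342 -0.70184923] 0.0008602819868677442
```

View pics/c4.png

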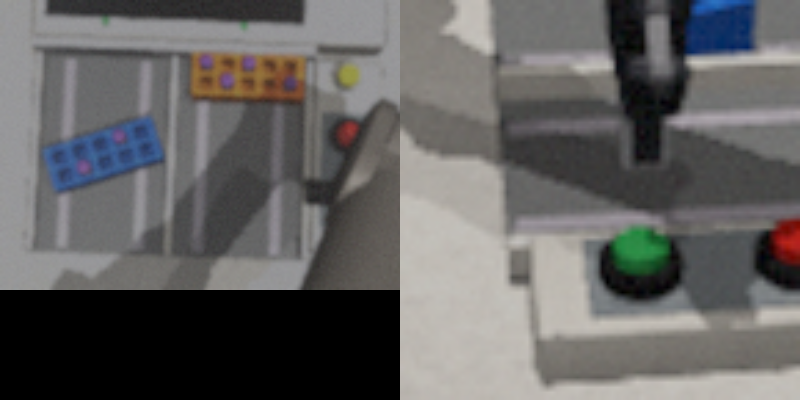

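The rack is square and home at the near-zero angle. The shut fingertips are above the green key at about (640,250) in the crop, and red is well clear. Press now.

>>> arm_command(steps="0 0 0.02 0;0 0 0.035 0;0 0 0.045 0;0 0 0.05 0;0 0 0.053 0;0 0 0.055 0;0 0 0.057 0;0 0 0.059 0;0 0 0.059 0")

```text
time: 11.38
tool_pos: [515.5, -144.7, 70.9]
tcp_rot: [-0.029, -3.141, -0.002]
force: [-5.2, 1.3, 16.5]
width: 0.002
grasp_force: 8.0
```

The force is 16.5 N with the tip at 52 mm, so the key is fully down. Release and lift.

>>> arm_command(steps="0 0 -0.003 0;0 0 -0.01 0;0 0 -0.03 0;0 0 -0.07 0;0.02 0 -0.12 0;0.03 0 -0.15 0;0.03 0 -0.15 0;0.03 0 -0.15 0")

```text
time: 12.38
tool_pos: [485.6, -143.7, 218.7]
tcp_rot: [-0.028, -3.141, -0.0]
force: [0.4, 0.6, 0.6]
width: -0.001
grasp_force: 0.0
```

```bash
python3 - <<'E'
from h import *
T=snap('top','t5');t=T['image'];s=snap('side','s5')['image']
a=cv2.resize(t[130:235,170:315,::-1],(400,290));b=cv2.resize(s[100:260,200:360,::-1],(400,400))
o=np.zeros((400,800,3),np.uint8);o[:290,:400]=a;o[:,400:]=b;cv2.imwrite('pics/c5.png',o)
st=get_state();print(st['tool_pos'],st['force'])
E
```

```text
[ 485.18378839 -143.68615745  218.00867367] [-0.01595955  0.34090051 -0.16560855]
```

View pics/c5.png

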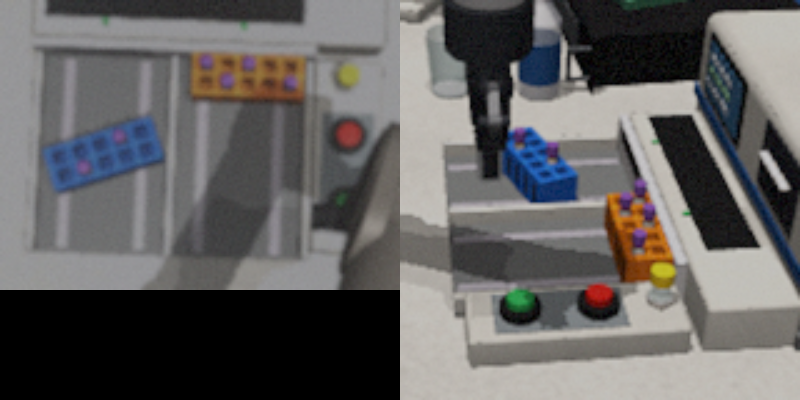

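The rack is home, the green key is up again at side-crop (520,300), everything else is unmoved, and the arm is clear.

```bash
python3 -c "
from rig import workorder;print(workorder.job_done())"
```

```text
the job is handed in; nothing more can be done
None
```

The orange rack is square against the back stop, the green start key was then pressed fully down and let go, and the job is handed in; no verdict came back.

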